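# Turn the key plate and hold the clamp paddle

### The job

The brass key plate stands in the slot of the clamping jig with its blue-lacquered face turned away from the rubber clamp pad. Lift it out, turn it half round, and stand it back in the slot, fully down and about central, so that the blue face looks at the pad; let go of it. Then press the red spring paddle down until its arm is level, so that the pad bears on the plate, and finish while still holding the paddle there; leave the other things on the bench alone.

Things in the scene. Friction and masses are not known exactly. Their poses are not given: they have to be found in the camera images.
- jig: Fixed clamping jig on a dark steel base 165 x 130 x 12 mm (x -62 to 102 mm). Origin on the bench directly under the middle of the slot; x points from the slot to the clamp and red paddle, y along the slot, z up. Green clamp housing and paddle bearing: x 45 to 87 mm, |y| under 29 mm, up to 100 mm high.
- slot (a point): Middle of the slot's floor, 30 mm above the bench, axes as the jig. Slot 7.5 mm wide (along x), 100 mm long (along y), ends open. Aluminium jaws rise 48 mm above the bench, flared lips on them to 58 mm. On the -x side two posts 20 mm wide at y = +/-31 mm back the plate up to 95 mm above the bench, with flared lips to 105 mm.
- plate: Loose flat brass key plate, 5 mm thick (its x), 80 mm wide (y), 110 mm high (z), about 0.37 kg. Origin at the middle of its lower edge. +x face blue, -x face bare brass. Standing in the slot its origin is 30 mm, its top edge 140 mm above the bench, the top 35 mm clear of the posts; it starts with the blue face towards the jig's -x. Play in the slot 2.5 mm.
- plate_blue (a point): A point 30 mm out in the air from the centre of the plate's blue face, along the plate's +x, 55 mm above its lower edge.
- paddle (a joint): Spring paddle's angle, rad: 0 at rest (arm slopes up 0.35 rad away from the slot), grows as pressed down, 0.35 when level, stop at 0.60. Axis along the jig's y at jig x = 60 mm, 90 mm above the bench. Springs back when let go; level with the plate in place takes about 11 N straight down at the red pad. The rubber pad meets the plate at about 0.25 rad.
- paddle_top (a point): Centre of the upper face of the red pad (40 x 44 mm, 10 mm thick) at the paddle's end, where to press, 95 mm from the bearing axis. About 128 mm above the bench at rest, 96 mm when the arm is level; level, it lies 155 mm along the jig's x from its origin.
- pad: Round black rubber clamp pad, 20 mm diameter, on a sprung plunger 70 mm above the bench, facing the plate; its origin is 13.5 mm behind its rubber face, along the jig's x. Pressing the paddle drives it along the jig's -x, 45 mm per rad; its own spring yields 1 mm per N once it bears on the plate. At rest its face is 12.5 mm from the slot's middle.
- mouthpiece: Loose brass mouthpiece, 28 mm diameter, 75 mm high, standing on its cup; origin under its centre. Bystander.
- pot: Loose amber jar with a white lid, 52 mm diameter, 60 mm high; origin under its centre. Bystander.
- bell_ring: Loose turned brass ferrule, 60 mm diameter, 30 mm high; origin under its centre. Bystander.
- driver: Loose screwdriver lying flat, 170 mm long, handle toward its -x. Bystander.
Not all that is in view belongs to the job. Of the things like the plate, leave any that is purple or turquoise; of the rest the smaller one is meant.

How it is judged:
By the outcome, as a careful person would: the job done as asked, in the order asked, and still so for the second after the job is handed in, while the arm keeps its last pose, push and grip.
It also fails if it takes over 48 s, if anything falls off the work surface, if the arm or the gripper's body presses on something with over 40 N, if the wrist force passes 120 N, or if a joint passes its speed limit or range.

### The arm

A 6-joint arm with a two-finger parallel gripper is mounted at the origin on the work surface. World frame = base frame: x ahead of the robot, y to its left, z up, the work surface at z = 0. Lengths are in m, angles in rad, forces in N, time in s.
With the tool pointing down it reaches from about 0.35 to 0.775 m from the base axis. Payload 5.5 kg.
Tool frame: the origin (TCP) lies at the very end of the fingers, on their centre line; the grasp point (between the pads) lies arm.grip_point_offset behind it (arm.grip_point_offset is the distance from the TCP to the grasp point, in m); x points along the fingers, y is the direction in which the jaws open and shut, and the axes are right-handed (so a half turn about x gives the same grasp; the last joint's range is limited). The gripper opens to 85 mm and grips with 20 to 120 N. Pads are 22 mm wide; open, the fingers measure 114 mm over their backs; the gripper's body (76 mm by 85 mm) begins 54 mm behind the grasp point. The pads swing forward as they close: fully open they stand 13 mm farther back than shut.
Start: joints at [-1.407, 0.313, 0.046, 1.304, 0, 1.431], TCP at [0.172, -0.549, 0.231] pointing down, gripper open.
Joint ranges: [-2.76, 2.76], [-0.86, 1.69], [-1.03, 1.26], [-2.2, 2.34], [-1.47, 1.5], [-3.14, 3.14]. Speed limits (rad/s): [2.57, 2.57, 3.14, 3.14, 3.14, 3.14].

### API

Orientations are given as a unit quaternion [w, x, y, z].
In Python, from station import arm gives the robot as it stands. The module is installed in compiled form; this text tells all that it offers.
- The arm moves only by the tool step_arm, never from a script. Its argument "moves" is one flat list of numbers, 4 for each row, row after row: the shift along the tool's x, y, z in units of 25 mm (1.0 is 25 mm), then the turn about the tool's x in units of 8 degrees (1.0 is 8 degrees). A call has 1 to 20 rows; each row is the pose to reach, as a shift and turn from the pose commanded when the call began, along the tool's axes at that moment; what a row does not reach only later rows make up. A row lasts 1/8 s, in which the tool goes at most 62.5 mm and 10.7 degrees, less where a joint would pass 70% of its speed; a pose out of reach is approached as far as the arm can. A call with a gripper value outside its range is refused whole. "hand" is the finger opening in mm, from 0 to 85.4, set as the call begins (left out, the last holds). The fingers move at their own pace and stop on an object; "grip_force" is the grip in N (left out, the last holds). Time passes only in rows, so rows that repeat a pose let the fingers close. It gives the time, the measured TCP pose, the force and the opening at its end, in the units of the state.
- arm.sense(): the state, without advancing time (a new reading comes with each control period).
- arm.grab_frame(name): name is "scene" or "top" or "wrist"; returns the picture (400x640x3 uint8, blue, green, red); there is no depth.
- arm.camera_params(name): a dict with "camera_matrix" (3x3 intrinsics, pixels), "R" (3x3) and "t" (3): a world point X has camera coordinates R X + t. Camera axes: x right, y down, z forward; pixel columns grow to the right and rows downward; lengths in m; the calibration is good to about 2 mm. A picture is of the moment at which its call begins: read the wrist's pose just before it. camera_params takes no time and is no camera call; for the wrist camera it gives the pose at the moment of the call.
- arm.close_job(): hands the job in, once; it reports no verdict.
Trained networks look in the newest picture that a camera, given by its name, has taken for a name from the list of things; names that differ only in an ending like _2 or _b are one class to them, and where a whole thing is asked for, a point or a joint stands for the part that bears it (a point fixed in the world has none). Each returns a list of dicts, best first, with "confidence" (0 to 1); they miss things now and then, are a little off and sometimes report something else, mostly with a low value. They report only what shows in the picture. A call takes as long as a camera call. They do not tell look-alikes from the thing itself.
- arm.masks_of(camera, name): "region" (400x640 bool, what is visible of it) and "at" ([column, row] in pixels, amid what is visible of it).
The state is a dict: "clock": time; "joint_pos": joint angles; "qvel": joint speeds; "effort": joint torques, N m; "tcp_pos": TCP position; "ee_rot": TCP orientation; "contact_force": force on the tool from outside, world axes, zero at the start; "torque": the same for the moment, N m; "opening": finger opening in m.
Only numpy, scipy, OpenCV 4.12 (cv2) and the standard library are available. Lean on these libraries where they do the work, as an engineer would, in place of code of your own. Each camera call takes 0.05 s, during which the arm holds its last target.

## Working session

There is one attempt and no reset: what is moved stays moved. The work goes in short steps, Python scripts to look and compute and a tool call to move; the robot and the scene stay as the last step left them, time stands still between calls to the robot, and variables do not carry over. Pictures are saved under pics/ and viewed, and the job is handed in when it is done.

Besides the shell and the picture viewer there is one more tool, called after "Request:" as name(argument=value, ...) on one line, values as JSON. step_arm: Moves the arm, as the interface text tells. Its arguments: {"type":"object","properties":{"moves":{"type":"array"},"hand":{"type":"number"},"grip_force":{"type":"number"}},"required":["moves"]}

```bash
mkdir -p pics; ls
python3 - <<'E'
from station import arm
import cv2
for n in ["scene","top","wrist"]:
    cv2.imwrite(f"pics/{n}0.png",arm.grab_frame(n))
    p=arm.camera_params(n);print(n,p)
print(arm.sense(),arm.grip_point_offset)
E
```

```text
pics
scene {'camera_matrix': array([[442.04613997,   0.        , 317.16108066],
       [  0.        , 442.04613997, 201.12636244],
       [  0.        ,   0.        ,   1.        ]]), 'R': array([[-0.63724717,  0.77033482, -0.02236758],
       [ 0.53639541,  0.42251094, -0.73059186],
       [-0.55334981, -0.47756547, -0.68244796]]), 't': array([ 0.36382338, -0.20478993,  1.4781578 ])}
top {'camera_matrix': array([[420.70365279,   0.        , 315.69433527],
       [  0.        , 420.70365279, 202.94751933],
       [  0.        ,   0.        ,   1.        ]]), 'R': array([[ 1.19998634e-02, -9.99927873e-01, -5.02295718e-04],
       [-9.87731329e-01, -1.17752737e-02, -1.55718225e-01],
       [ 1.55701079e-01,  2.36473064e-03, -9.87801388e-01]]), 't': array([-0.01690746,  0.54855244,  1.26285048])}
wrist {'camera_matrix': array([[344.52872021,   0.        , 326.12187202],
       [  0.        , 344.52872021, 202.39060574],
       [  0.        ,   0.        ,   1.        ]]), 'R': array([[ 0.2977512 , -0.95464019, -0.00251488],
       [-0.92192635, -0.28822955,  0.25879631],
       [-0.24778222, -0.07473838, -0.96592864]]), 't': array([-0.57212353, -0.03280795,  0.38009595])}
{'clock': 0.15, 'joint_pos': array([-1.40662265e+00,  3.13839671e-01,  4.52971501e-02,  1.30361609e+00,
        1.06251975e-05,  1.43115882e+00]), 'qvel': array([ 0.00074656, -0.00094302,  0.00390401,  0.00092323,  0.00141653,
       -0.0010993 ]), 'effort': array([ 1.07722692e-03, -4.81062877e+01,  2.98816127e+01,  1.40082862e-02,
       -1.15603443e-04, -1.48727912e-05]), 'tcp_pos': array([ 0.17193016, -0.54831561,  0.23063042]), 'ee_rot': array([-0.10651917, -0.69896179, -0.10748247,  0.69896609]), 'contact_force': array([-0.22895672,  0.58658793, -0.15812868]), 'torque': array([0.01505455, 0.04707108, 0.01418609]), 'opening': 0.08530293683324894} 0.0187
```

View pics/scene0.png

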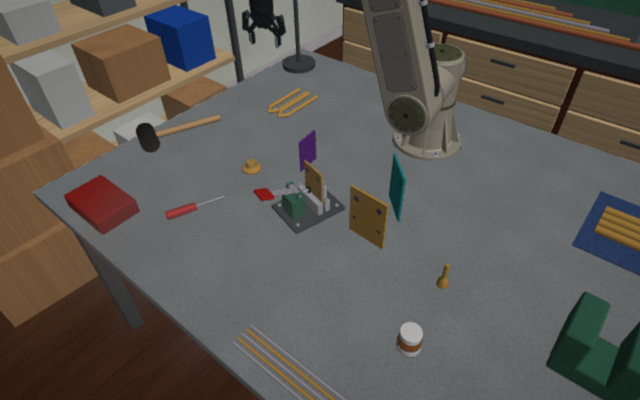

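View pics/top0.png

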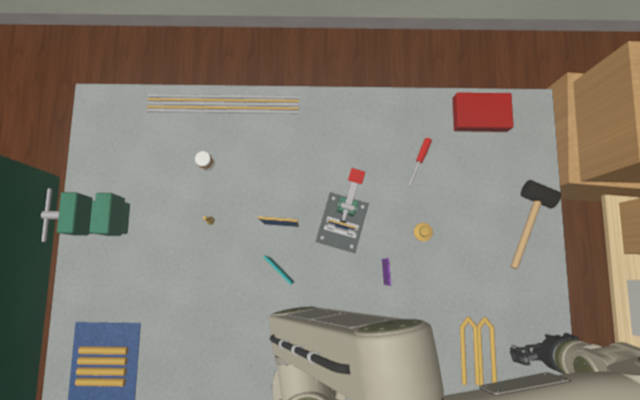

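View pics/wrist0.png

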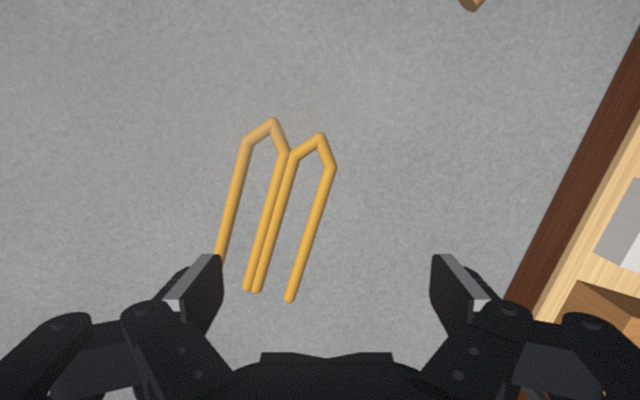

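Candidates for the plate: purple (scene 307,150), turquoise (397,188), large brass (368,215), and the small brass one in the jig (315,182). I choose the small brass one in the jig. I'll check that with crops and the networks.

```bash
cat > h.py <<'E'
import numpy as np, cv2
from scipy.spatial.transform import Rotation as Ro
from scipy.optimize import least_squares
def proj(p,X):
    c=(np.atleast_2d(X)@p["R"].T+p["t"])@p["camera_matrix"].T
    return c[:,:2]/c[:,2:]
def ray(p,uv):
    d=p["R"].T@np.linalg.inv(p["camera_matrix"])@np.array([uv[0],uv[1],1.]); o=-p["R"].T@p["t"]
    return o,d/np.linalg.norm(d)
def onz(p,uv,z):
    o,d=ray(p,uv); return o+d*(z-o[2])/d[2]
def tri(rs):
    A=sum(np.eye(3)-np.outer(d,d) for o,d in rs); b=sum((np.eye(3)-np.outer(d,d))@o for o,d in rs)
    return np.linalg.solve(A,b)
def quat(q): return Ro.from_quat([q[1],q[2],q[3],q[0]]).as_matrix()
def crop(im,c,r,w,h,s,name):
    a=im[max(0,r-h):r+h,max(0,c-w):c+w]; cv2.imwrite(name,cv2.resize(a,None,fx=s,fy=s,interpolation=cv2.INTER_CUBIC))
E
python3 - <<'E'
from station import arm
from h import *
P={n:arm.camera_params(n) for n in("scene","top")}
S=cv2.imread("pics/scene0.png");T=cv2.imread("pics/top0.png")
crop(S,310,190,60,45,6,"pics/s1.png");crop(T,345,210,50,50,6,"pics/t1.png")
for n in["plate","paddle_top","jig"]:
    a={}
    for c in P:
        for m in arm.masks_of(c,n)[:4]:
            r=m["region"];ys,xs=np.where(r)
            print(n,c,round(m["confidence"],2),np.round(m["at"],1),r.sum(),xs.min(),xs.max(),ys.min(),ys.max())
            np.save(f"pics/{n}_{c}_{int(m['at'][0])}.npy",r)
E
```

```text
plate scene 0.97 [364.9 215. ] 1722 349 388 186 248
plate scene 0.85 [398.7 185. ] 696 390 405 155 219
plate scene 0.82 [306.2 151.2] 424 299 315 131 168
plate scene 0.74 [312.1 181.3] 429 305 322 163 200
plate top 0.6 [276.9 270.6] 209 264 293 255 283
plate top 0.53 [275.7 219.2] 306 258 298 216 226
plate top 0.47 [390.4 270.5] 225 381 390 257 284
paddle_top scene 0.6 [274.6 194.4] 358 255 297 185 200
paddle_top top 0.68 [349.7 185.3] 409 341 364 169 209
paddle_top top 0.33 [345.1 216.3] 2472 315 367 167 252
jig scene 0.88 [298.8 201.7] 2436 254 345 182 234
jig top 0.69 [345.6 215.2] 2380 316 367 168 252
jig top 0.47 [208.1 160.8] 273 195 214 151 169
```

```bash
sleep 1
```

```text
(no output)
```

View pics/s1.png

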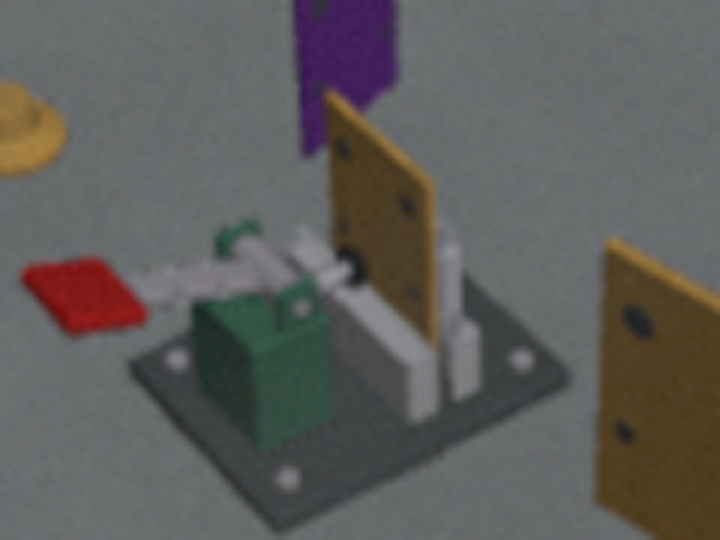

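View pics/t1.png

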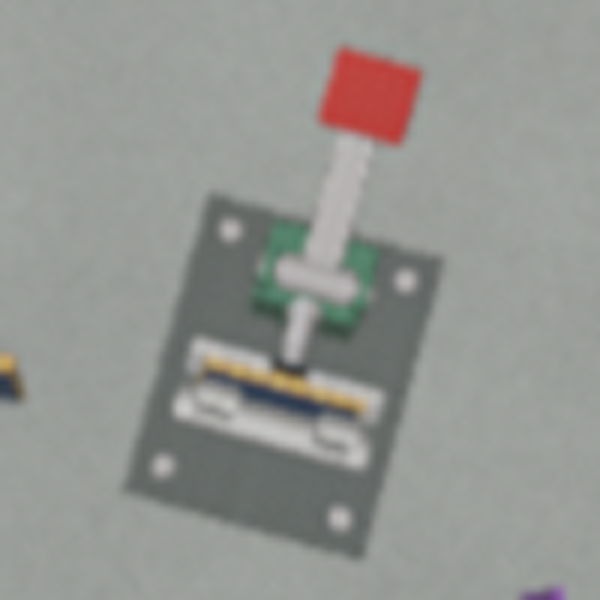

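Run:
```python
from station import arm
from h import *
P={n:arm.camera_params(n) for n in("scene","top")}
obs=[("top",(102,65),(330,192.5)),("top",(102,-65),(368.7,203.3)),("top",(-62,-65),(355.3,253)),("top",(-62,65),(315.8,241.7)),
("scene",(102,65),(296.7,231.7)),("scene",(102,-65),(272.2,206.3)),("scene",(-62,65),(345,207.5))]
def f(v):
    c,s=np.cos(v[2]),np.sin(v[2]);o=[]
    for n,(x,y),uv in obs:
        x=x/1e3;y=y/1e3
        o+=list(proj(P[n],[v[0]+c*x-s*y,v[1]+s*x+c*y,.012])[0]-uv)
    return o
r=least_squares(f,[.5,-.05,-.25]);print(r.x,np.degrees(r.x[2]),np.round(r.fun,1))
x,y,a=r.x
A=tri([ray(P["scene"],(322.5,175.8)),ray(P["top"],(329.2,220.3))]);B=tri([ray(P["scene"],(304.7,160.3)),ray(P["top"],(355.8,228))])
print("plate corners",A,B,"mid",(A+B)/2)
d=A-B;print(np.degrees(np.arctan2(-d[0],d[1])),np.linalg.norm(d))
c,s=np.cos(a),np.sin(a)
for Q in(A,B): print("jig",c*(Q[0]-x)+s*(Q[1]-y),-s*(Q[0]-x)+c*(Q[1]-y))
for n in P: print(proj(P[n],[x+c*.149,y+s*.149,.128]))
print(quat(arm.sense()["ee_rot"]).round(3))
```

```text
[ 0.47498391 -0.08927543 -0.26574922] -15.226308866561048 [-0.7 -0.8  0.  -0.6 -0.  -0.4 -0.6 -0.5  0.1 -0.1 -0.6 -1.9  0.9 -1.4]
plate corners [ 0.48426941 -0.0498286   0.13591738] [ 0.46368372 -0.12671942  0.1369151 ] mid [ 0.47397657 -0.08827401  0.13641624]
-14.988082367150584 0.07960505769314713
jig -0.0014004621191428934 0.0405007666957974
jig -0.0010695042335682886 -0.03909735028436736
[[264.47940077 192.89567768]]
[[356.2650202  175.28759463]]
[[ 0.     0.299 -0.954]
 [-0.    -0.954 -0.299]
 [-1.     0.    -0.   ]]
```

Request:
step_arm(moves=[-0.3,-0.6,-0.7,-0.3,-0.6,-1.7,-2.1,-0.8,-0.9,-2.9,-3.5,-1.4,-1.2,-4.1,-5,-2,-1.2,-5.3,-6.5,-2.7,-1.2,-6.5,-7.9,-3.3,-1.2,-7.7,-9.4,-3.9,-1.2,-8.9,-10.9,-4.5,-1.2,-10.1,-12.3,-5.2,-1.2,-11.3,-13.8,-5.8,-1.2,-12.4,-15.1,-6.4,-1.2,-13.3,-16.2,-6.9,-1.2,-13.8,-16.8,-7.1,-1.2,-13.94,-17.03,-7.19,-1.2,-13.94,-17.03,-7.19,-1.2,-13.94,-17.03,-7.19], hand=32, grip_force=50)

```text
clock: 2.45
tcp_pos: [0.4736, -0.0892, 0.2614]
ee_rot: [-0.43, -0.561, -0.43, 0.562]
contact_force: [-0.5, -0.3, -0.3]
opening: 0.0321
```

Run:
```python
from station import arm
from h import *
p=arm.camera_params("wrist");im=arm.grab_frame("wrist");cv2.imwrite("pics/w1.png",im)
s=arm.sense();print(s["tcp_pos"],quat(s["ee_rot"]).round(4).tolist(),s["joint_pos"],s["contact_force"],s["opening"])
np.savez("w1.npz",**p)
x,y,a=.475,-.0893,-.264
c,n=np.cos(a),np.sin(a)
J=lambda X:np.array([[x+c*q[0]-n*q[1],y+n*q[0]+c*q[1],q[2]] for q in np.array(X)/1e3])
print(proj(p,J([(0,40,140),(0,-40,140),(0,0,140),(102,65,12),(-62,65,12),(-62,-65,12),(155,0,128)])).round(1))
for m in arm.masks_of("wrist","plate")[:3]:
    r=m["region"];q=cv2.minAreaRect(np.argwhere(r)[:,::-1].astype(np.float32));print(m["confidence"],m["at"],q)
```

```text
[ 0.47355038 -0.08936763  0.26136832] [[-0.0001, 0.9653, -0.2612], [-0.0002, -0.2612, -0.9653], [-1.0, -0.0001, 0.0002]] [-3.53155052e-01  1.24763595e-01 -1.20758062e-01  1.32532325e+00
 -2.34317764e-04  1.48193104e+00] [-0.26033641  1.08050657  0.31889536] 0.03231049559102543
[[328.9 146.5]
 [328.9 244.5]
 [328.9 197.4]
 [420.5 111.7]
 [271.8 111.9]
 [276.4 223.8]
 [516.2 193.6]]
0.66 [106.2, 34.8] ((108.66153717041016, 34.70768737792969), (139.4150390625, 87.3204574584961), 7.125016689300537)
0.6 [299.3, 17.6] ((294.6730651855469, 24.865385055541992), (53.735816955566406, 16.277639389038086), 78.69007110595703)
0.59 [328.8, 187.5] ((329.9999694824219, 186.49996948242188), (7.999999046325684, 106.99998474121094), 0.0)
```

View pics/w1.png

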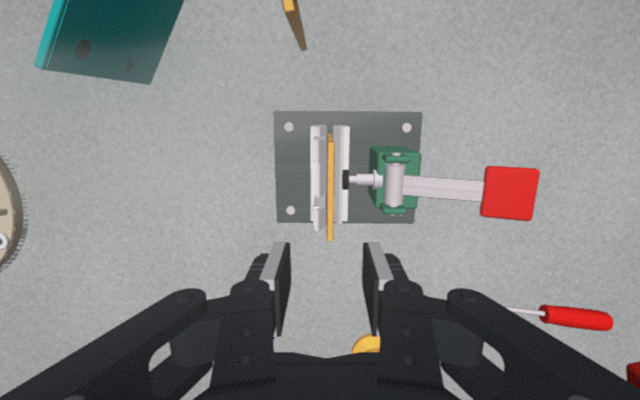

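Run:
```python
from h import *
im=cv2.imread("pics/w1.png");crop(im,335,185,45,65,6,"pics/w1c.png");crop(im,400,170,60,50,6,"pics/w1d.png")
p=np.load("w1.npz");print(-p["R"].T@p["t"])
```

```text
[ 0.49034216 -0.02416077  0.40497795]
```

View pics/w1c.png

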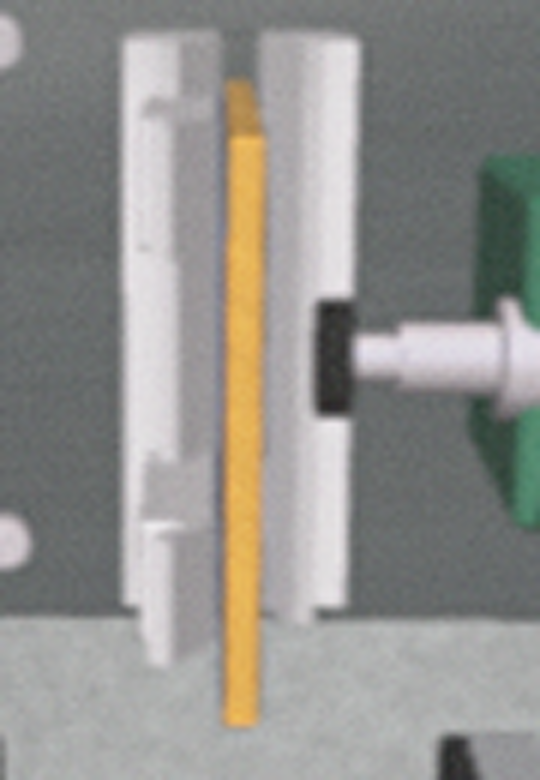

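Run:
```python
from h import *
p=np.load("w1.npz")
T=np.array([.47355,-.08937]);R=np.array([[.9653,-.2612],[-.2612,-.9653]])
for z in(.137,.14):
    A=onz(p,(331.2,143),z);B=onz(p,(330.2,240.8),z);d=A-B
    print(A,B,np.linalg.norm(d),np.degrees(np.arctan2(-d[0],d[1])),"mid in tool y,z mm",R.T@(((A+B)/2)[:2]-T)*1e3)
C=onz(p,((124+358)/12+290,(33+605)/12+120-0),.053);print("lips mid approx",R.T@(C[:2]-T)*1e3)
# base corners
E=[onz(p,q,.012) for q in((274.5,111.5),(421.5,112),(414.5,222.5),(277,223))];print([R.T@(e[:2]-T)*1e3 for e in E], )
```

```text
[ 0.48777895 -0.0488316   0.137     ] [ 0.46620381 -0.12621364  0.137     ] 0.08033347147975473 -15.579172610445857 mid in tool y,z mm [ 2.83942706 -2.68216332]
[ 0.48780764 -0.04855541  0.14      ] [ 0.46647404 -0.12507116  0.14      ] 0.07943414220105463 -15.579172610445813 mid in tool y,z mm [ 2.79842436 -3.40592159]
lips mid approx [ 3.40519455 -4.30245433]
[array([-57.62665542, -65.87788264]), array([104.54612172, -65.16114524]), array([105.19125367,  63.07373576]), array([-59.78982442,  63.50045943])]
```

Request:
step_arm(moves=[1.5,0.02,-0.03,0,3,0.04,-0.06,0,4,0.06,-0.08,0,4,0.06,-0.08,0,4,0.06,-0.08,0])

```text
clock: 3.18
tcp_pos: [0.4764, -0.0879, 0.1623]
ee_rot: [0.43, 0.562, 0.429, -0.561]
contact_force: [0.5, -0.3, -0.3]
opening: 0.0321
```

Run:
```python
from station import arm
from h import *
p=arm.camera_params("wrist");im=arm.grab_frame("wrist");cv2.imwrite("pics/w2.png",im)
s=arm.sense();print(s["tcp_pos"],s["contact_force"],s["clock"])
print(proj(p,[s["tcp_pos"],s["tcp_pos"]-[0,0,.02]]))
np.savez("w2.npz",**p);crop(im,330,250,100,75,4,"pics/w2c.png")
T=s["tcp_pos"];R=quat(s["ee_rot"])
```

```text
[ 0.47674869 -0.08785309  0.16265194] [-0.39230454 -0.00402381  0.33216156] 3.225
[[328.6514479  263.83543707]
 [328.31199737 246.86663791]]
```

View pics/w2.png

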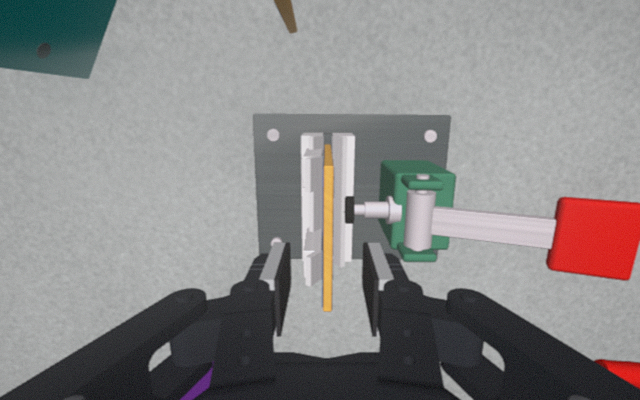

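View pics/w2c.png

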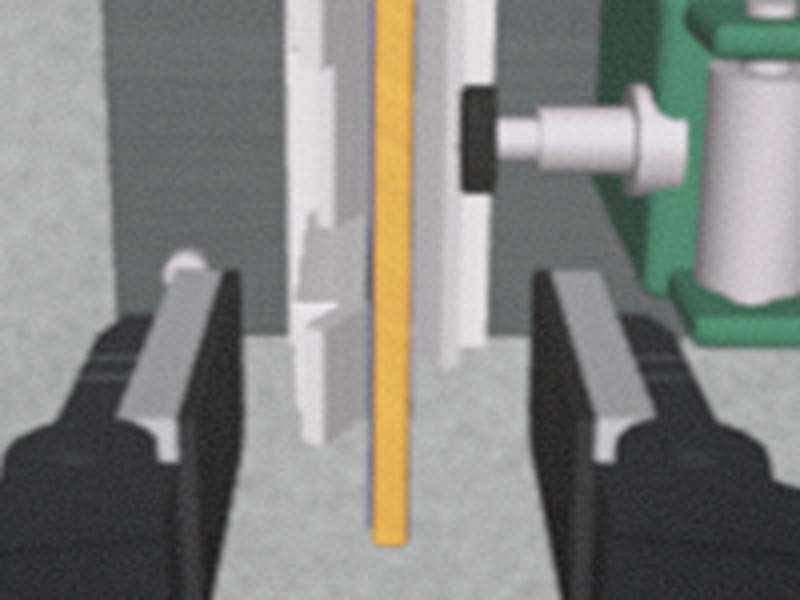

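Run:
```python
from h import *
p=np.load("w2.npz")
T=np.array([.47675,-.08785]);R=np.array([[.9653,-.2612],[-.2612,-.9653]])
A=onz(p,(329,165),.14);B=onz(p,(327.6,311),.14);d=A-B
print(np.linalg.norm(d),np.degrees(np.arctan2(-d[0],d[1])),R.T@(((A+B)/2)[:2]-T)*1e3)
# two-view height of the ends
q=np.load("w1.npz")
print(tri([ray(p,(329,165)),ray(q,(331.2,143))]),tri([ray(p,(327.6,311)),ray(q,(330.2,240.8))]))
# finger tip mid
print(proj(p,np.array([[*T,.1625]])))
```

```text
0.07996139896843715 -15.620906746395388 [-0.00823661 -1.44650595]
[ 0.48765604 -0.04939778  0.13060864] [ 0.46637607 -0.12516456  0.13969714]
[[328.64958018 263.68390748]]
```

Request:
step_arm(moves=[1.0,0,0,0,2.0,0,0,0,2.35,0,0,0,2.35,0,0,0])

```text
clock: 3.72
tcp_pos: [0.4763, -0.0874, 0.103]
ee_rot: [0.43, 0.561, 0.43, -0.561]
contact_force: [0.9, 0.1, -0.2]
opening: 0.0319
```

Request:
step_arm(moves=[0,0,0,0,0,0,0,0,0,0,0,0,0,0,0,0,0,0,0,0,0,0,0,0], hand=0, grip_force=60)

```text
clock: 4.47
tcp_pos: [0.477, -0.0877, 0.1038]
ee_rot: [0.431, 0.562, 0.429, -0.561]
contact_force: [-0.1, -0.5, 5.5]
opening: 0.0044
```

Run:
```python
from station import arm
from h import *
im=arm.grab_frame("wrist");cv2.imwrite("pics/w3.png",im)
s=arm.sense();print(s["tcp_pos"],s["contact_force"],s["torque"],s["opening"],s["joint_pos"],s["clock"])
```

```text
[ 0.47700598 -0.08765401  0.10375923] [0.01019422 0.20089461 5.52562357] [-0.02454048  0.00852585 -0.01420706] 0.0041592945052652906 [-3.47391109e-01  2.19181371e-01 -4.06723427e-01  9.42234722e-01
 -7.71946006e-05  1.48649668e+00] 4.525
```

View pics/w3.png

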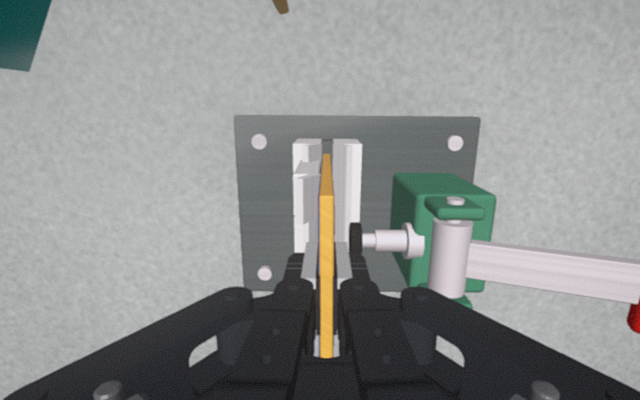

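Request:
step_arm(moves=[-0.3,0,0,0,-0.9,0,0,0,-1.7,0,0,0,-2.6,0,0,0,-3.5,0,0,0,-4.1,0,0,0,-4.2,0,0,0,-4.2,0,0,0])

```text
clock: 5.52
tcp_pos: [0.4755, -0.0871, 0.207]
ee_rot: [-0.43, -0.561, -0.43, 0.562]
contact_force: [0.6, 0.4, -4.3]
opening: 0.0043
```

Request:
step_arm(moves=[0,0,0,-0.5,0,0,0,-1.5,0,0,0,-2.75,0,0,0,-4,0,0,0,-5.25,0,0,0,-6.5,0,0,0,-7.75,0,0,0,-9,0,0,0,-10.25,0,0,0,-11.5,0,0,0,-12.75,0,0,0,-14,0,0,0,-15.25,0,0,0,-16.5,0,0,0,-17.75,0,0,0,-19,0,0,0,-20.25,0,0,0,-21.5,0,0,0,-22.3,0,0,0,-22.5])

```text
clock: 8.02
tcp_pos: [0.4753, -0.087, 0.2065]
ee_rot: [0.561, -0.43, 0.562, 0.431]
contact_force: [-0.1, 0.9, -4.1]
opening: 0.004
```

Request:
step_arm(moves=[0,0,0,0,0,0,0,0])

```text
clock: 8.28
tcp_pos: [0.4758, -0.0872, 0.2073]
ee_rot: [0.561, -0.43, 0.562, 0.43]
contact_force: [0.1, -0.2, -4.4]
opening: 0.0042
```

Run:
```python
from station import arm
from h import *
p=arm.camera_params("wrist");im=arm.grab_frame("wrist");cv2.imwrite("pics/w4.png",im);np.savez("w4.npz",**p)
s=arm.sense();print(s["tcp_pos"],quat(s["ee_rot"]).round(4).tolist(),s["contact_force"],s["torque"],s["opening"],s["joint_pos"],s["clock"])
S=arm.grab_frame("scene");crop(S,310,175,60,50,6,"pics/s4.png")
```

```text
[ 0.47590131 -0.08726317  0.20737258] [[-0.0003, -0.9654, 0.2609], [-0.0, 0.2609, 0.9654], [-1.0, 0.0003, -0.0001]] [ 0.71367632  0.22239694 -4.39949863] [-0.00620705  0.00846966 -0.02225367] 0.004275409014437756 [-3.47385622e-01  1.46786774e-01 -2.27712978e-01  1.19654829e+00
 -1.14532890e-04 -1.65425451e+00] 8.325
```

View pics/w4.png

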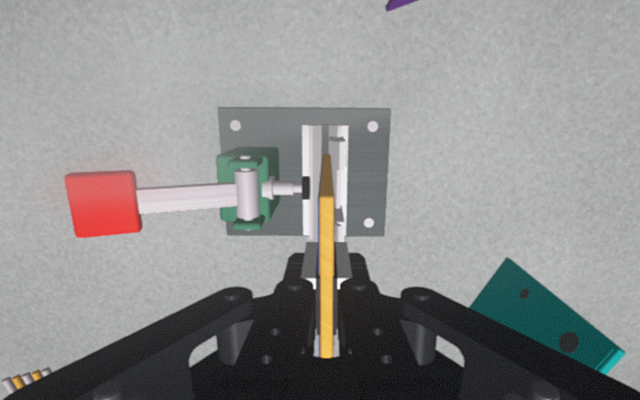

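View pics/s4.png

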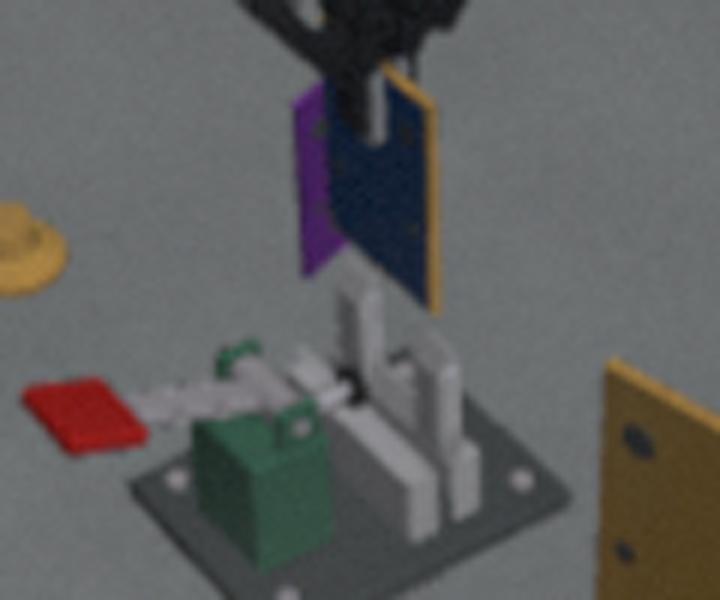

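Run:
```python
from h import *
p=np.load("w4.npz");im=cv2.imread("pics/w4.png");crop(im,325,240,45,130,3,"pics/w4c.png")
T=np.array([.4757,-.08722]);R=np.array([[-.9654,.2609],[.2609,.9654]])
for z in(.2414,.2434):
    A=onz(p,(326.5,195),z);B=onz(p,(326.5,357),z)
    print(np.linalg.norm(A-B),R.T@(((A+B)/2)[:2]-T)*1e3)
C=[onz(p,q,.012) for q in((218,107.5),(390.5,108),(384.5,236),(228,235))];m=sum(C)/4
print([R.T@(e[:2]-T)*1e3 for e in C])
print("slot origin by base mid", (R.T@(m[:2]-T)*1e3)+[20,0])
```

```text
0.06252925090716496 [ 0.64170627 -5.75899095]
0.06138676431070668 [ 0.64076668 -6.82628628]
[array([-101.88447185,  -65.7689711 ]), array([ 61.71283268, -65.04025746]), array([61.53154161, 64.17893248]), array([-102.1886305 ,   62.78545181])]
slot origin by base mid [-0.20718201 -0.96121107]
```

View pics/w4c.png

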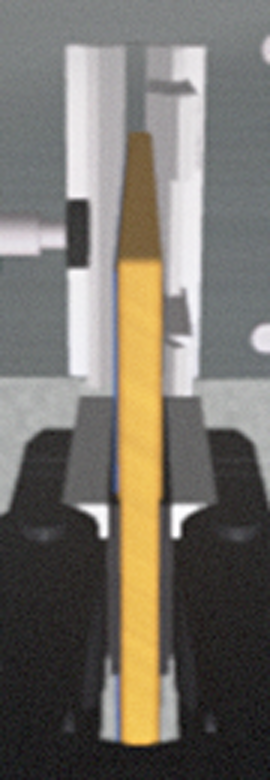

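Request:
step_arm(moves=[0,-0.03,-0.14,0,0.4,-0.03,-0.14,0,1.0,-0.03,-0.14,0,1.5,-0.03,-0.14,0,2.0,-0.03,-0.14,0,2.4,-0.03,-0.14,0,2.6,-0.03,-0.14,0,2.6,-0.03,-0.14,0])

```text
clock: 9.38
tcp_pos: [0.4757, -0.0908, 0.1422]
ee_rot: [0.561, -0.43, 0.561, 0.43]
contact_force: [1.6, -0.6, -4.1]
opening: 0.0045
```

Run:
```python
from station import arm
from h import *
s=arm.sense();print(s["tcp_pos"],s["contact_force"],s["torque"],s["opening"],s["clock"])
S=arm.grab_frame("scene");crop(S,310,185,60,50,6,"pics/s5.png")
```

```text
[ 0.47573015 -0.09082515  0.14218121] [ 1.58878352 -0.64584149 -4.11490903] [-0.12211125 -0.21948784  0.01267446] 0.00448527144773631 9.375
```

View pics/s5.png

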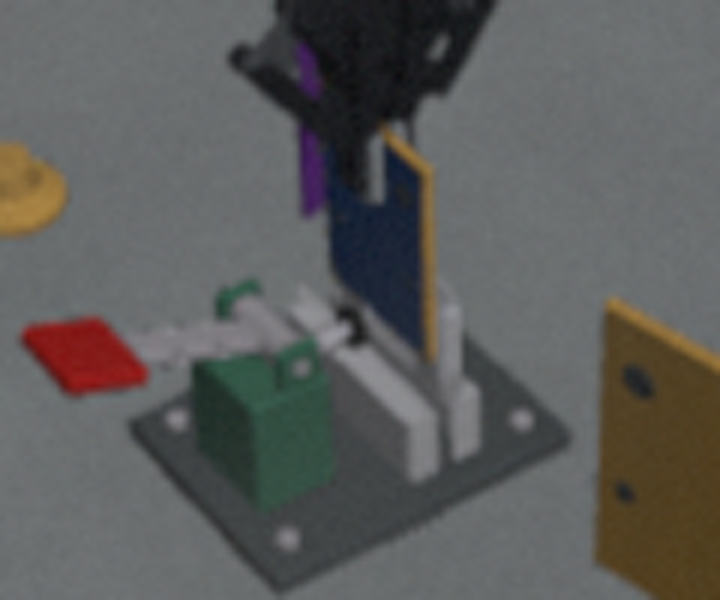

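Request:
step_arm(moves=[0,-0.025,0,0,0.2,-0.025,0,0,0.45,-0.025,0,0,0.7,-0.025,0,0,0.95,-0.025,0,0,1.2,-0.025,0,0,1.3,-0.025,0,0,1.3,-0.025,0,0])

```text
clock: 10.42
tcp_pos: [0.4763, -0.091, 0.1098]
ee_rot: [0.561, -0.43, 0.561, 0.43]
contact_force: [-0.5, -0.1, -3.7]
opening: 0.0043
```

In the slot and free of side force. I'll lower the rest slowly until the floor takes the weight.

Request:
step_arm(moves=[0.1,0,0,0,0.2,0,0,0,0.25,0,0,0,0.25,0,0,0])

```text
clock: 10.92
tcp_pos: [0.4764, -0.091, 0.1038]
ee_rot: [0.561, -0.43, 0.561, 0.43]
contact_force: [-0.2, 0.7, -3.3]
opening: 0.0044
```

Request:
step_arm(moves=[0.04,0,0,0,0.08,0,0,0,0.08,0,0,0])

```text
clock: 11.3
tcp_pos: [0.4768, -0.0912, 0.1038]
ee_rot: [0.562, -0.431, 0.561, 0.429]
contact_force: [-4.5, 1.1, 11.1]
opening: 0.0044
```

Request:
step_arm(moves=[-0.04,0,0,0,-0.04,0,0,0,-0.04,0,0,0])

```text
clock: 11.68
tcp_pos: [0.4767, -0.0911, 0.1037]
ee_rot: [0.561, -0.43, 0.561, 0.43]
contact_force: [-3.0, 1.0, 8.7]
opening: 0.0045
```

Request:
step_arm(moves=[0,0,0,0,0,0,0,0,0,0,0,0,0,0,0,0], hand=28)

```text
clock: 12.18
tcp_pos: [0.4764, -0.091, 0.1027]
ee_rot: [0.561, -0.43, 0.561, 0.43]
contact_force: [-0.3, 0.6, -0.1]
opening: 0.0279
```

Request:
step_arm(moves=[-0.5,0,0,0,-1.5,0,0,0,-2.5,0,0,0,-3.2,0,0,0,-3.2,0,0,0,-3.2,0,0,0])

```text
clock: 12.92
tcp_pos: [0.4762, -0.0909, 0.1825]
ee_rot: [0.561, -0.43, 0.561, 0.43]
contact_force: [0.4, -0.4, 0.7]
opening: 0.0279
```

Run:
```python
from station import arm
from h import *
p=arm.camera_params("wrist");im=arm.grab_frame("wrist");cv2.imwrite("pics/w6.png",im);np.savez("w6.npz",**p)
s=arm.sense();print(s["tcp_pos"],quat(s["ee_rot"]).round(4).tolist(),s["contact_force"],s["opening"],s["joint_pos"],s["clock"])
S=arm.grab_frame("scene");cv2.imwrite("pics/s6f.png",S);crop(S,310,190,60,45,6,"pics/s6.png")
```

```text
[ 0.47592949 -0.09085865  0.18215288] [[-0.001, -0.9656, 0.2601], [0.0003, 0.2601, 0.9656], [-1.0, 0.0011, -0.0]] [ 0.24078057 -0.29532661 -0.34262538] 0.027854222632204422 [-3.54443326e-01  1.61799192e-01 -2.73022687e-01  1.13702522e+00
 -1.02594447e-04 -1.66213623e+00] 12.975
```

View pics/w6.png

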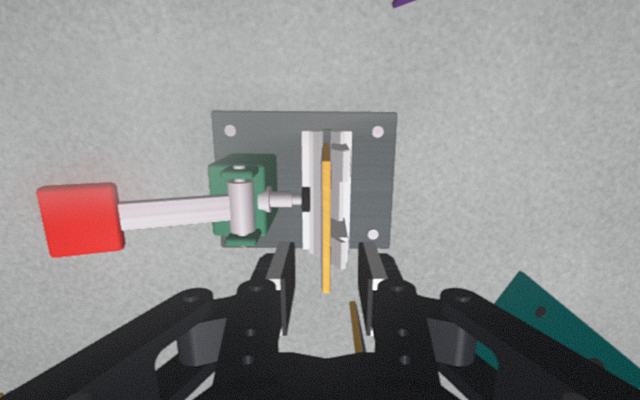

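View pics/s6.png

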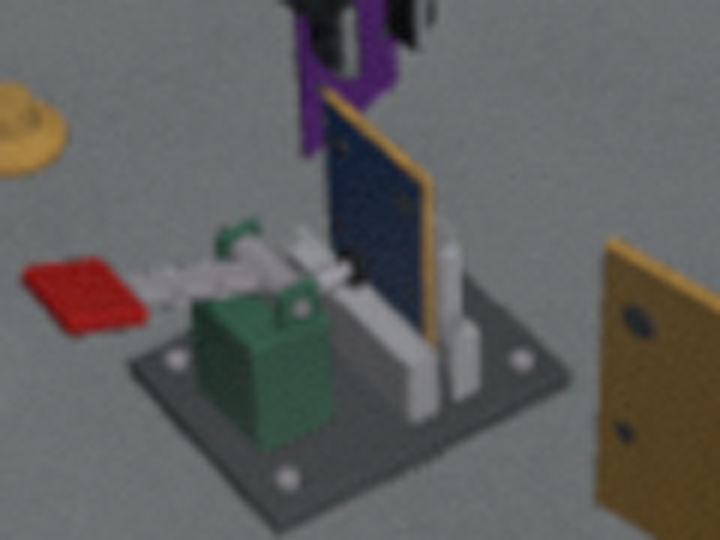

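Request:
step_arm(moves=[-0.8,-0.5,0,0,-0.8,-1.5,0,0,-0.8,-2.7,0.02,0,-0.8,-3.9,0.02,0,-0.8,-5.1,0.03,0,-0.5,-5.8,0.04,0,0,-6.06,0.04,0,0.8,-6.06,0.04,0,1.2,-6.06,0.04,0,1.2,-6.06,0.04,0,1.2,-6.06,0.04,0], hand=0)

```text
clock: 14.4
tcp_pos: [0.6231, -0.1294, 0.1535]
ee_rot: [0.561, -0.43, 0.561, 0.43]
contact_force: [-0.6, 0.3, -0.1]
opening: 0.0003
```

Run:
```python
from station import arm
from h import *
im=arm.grab_frame("wrist");cv2.imwrite("pics/w7.png",im)
s=arm.sense();print(s["tcp_pos"],s["contact_force"],s["opening"],s["clock"])
S=arm.grab_frame("scene");crop(S,300,190,65,45,6,"pics/s7.png")
```

```text
[ 0.62324748 -0.12954728  0.15372036] [-0.14110924 -0.26769869 -0.18143149] 1.923180313495227e-06 14.45
```

View pics/w7.png

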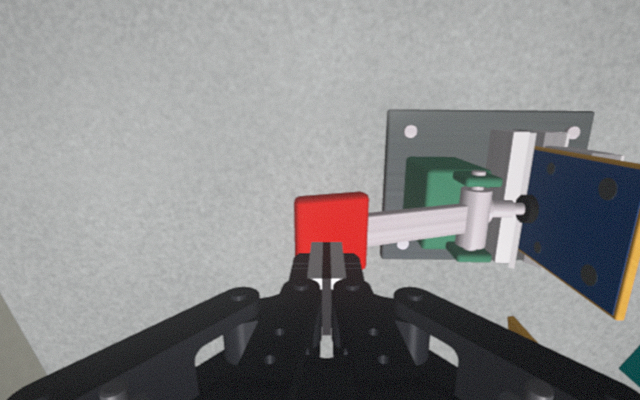

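View pics/s7.png

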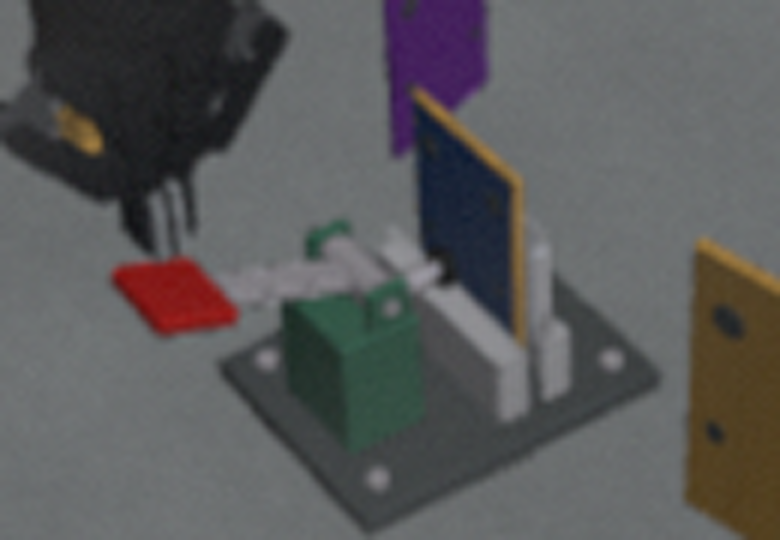

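Request:
step_arm(moves=[0.4,0,0,0,0.8,0,0,0,1.1,0,0,0,1.4,0,0,0,1.74,0,0,0,1.74,0,0,0,1.74,0,0,0])

```text
clock: 15.38
tcp_pos: [0.6239, -0.1298, 0.1101]
ee_rot: [0.562, -0.431, 0.561, 0.429]
contact_force: [1.9, -0.5, 5.2]
opening: 0.0002
```

Request:
step_arm(moves=[0.15,0,0,0,0.3,0,0,0,0.45,0,0,0,0.58,0,0,0,0.58,0,0,0,0.58,0,0,0])

```text
clock: 16.12
tcp_pos: [0.6255, -0.1303, 0.0972]
ee_rot: [0.563, -0.432, 0.56, 0.428]
contact_force: [2.8, -0.7, 9.7]
opening: 0.0
```

Run:
```python
from station import arm
from h import *
im=arm.grab_frame("wrist");cv2.imwrite("pics/w8.png",im)
s=arm.sense();print(s["tcp_pos"],s["contact_force"],s["opening"],s["clock"])
S=arm.grab_frame("scene");crop(S,300,190,65,45,6,"pics/s8.png")
```

```text
[ 0.6255371  -0.13026657  0.09723688] [ 4.33054723 -0.2995675   9.88718096] 0.00019941939014874322 16.175
```

View pics/w8.png

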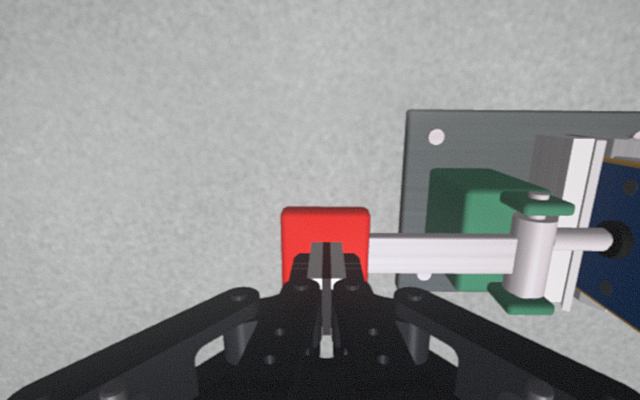

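View pics/s8.png

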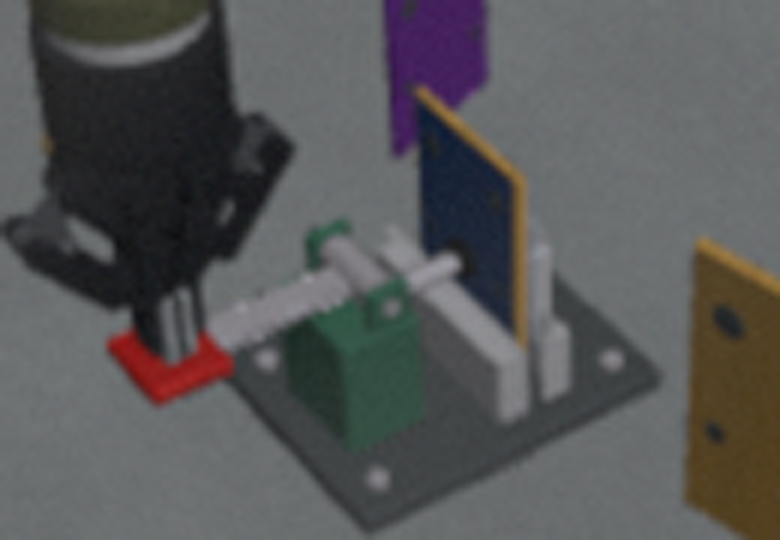

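Request:
step_arm(moves=[0.04,0,0,0,0.07,0,0,0,0.07,0,0,0,0.07,0,0,0])

```text
clock: 16.73
tcp_pos: [0.6256, -0.1303, 0.0957]
ee_rot: [0.563, -0.432, 0.56, 0.428]
contact_force: [2.5, -1.1, 10.1]
opening: -0.0001
```

Run:
```python
from station import arm
from h import *
s0=arm.sense();S=arm.grab_frame("scene");P=arm.camera_params("scene")
s=arm.sense();print(s["tcp_pos"],s["contact_force"],s["clock"])
x,y,a=.475,-.0893,-.2645;c,n=np.cos(a),np.sin(a)
V=S.copy()
V=cv2.resize(S[145:235,235:365],None,fx=6,fy=6,interpolation=cv2.INTER_CUBIC)
for th,col in((.25,(255,255,0)),(.35,(0,255,0)),(.45,(255,0,255))):
    e=.35-th; X=[]
    for u,w in((75,-22),(115,-22),(115,22),(75,22)):
        X.append((60+u*np.cos(e)-6*np.sin(e),w,90+u*np.sin(e)+6*np.cos(e)))
    W=np.array([[x+c*q[0]/1e3-n*q[1]/1e3,y+n*q[0]/1e3+c*q[1]/1e3,q[2]/1e3] for q in X])
    uv=((proj(P,W)-[235,145]+.5)*6).astype(np.int32);cv2.polylines(V,[uv],True,col,1)
cv2.imwrite("pics/s9.png",V)
im=arm.grab_frame("wrist");cv2.imwrite("pics/w9.png",im)
```

```text
[ 0.62560721 -0.13030641  0.09572941] [ 2.44572614 -1.09108146  9.85525635] 16.775
```

View pics/s9.png

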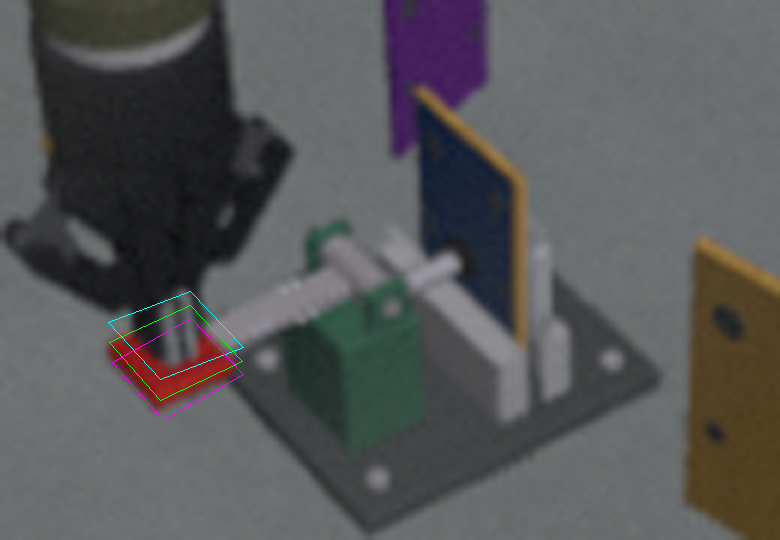

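View pics/w9.png

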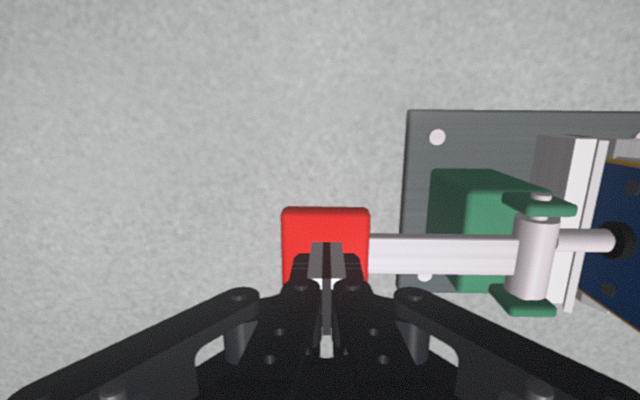

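Run:
```python
from h import *
V=cv2.imread("pics/s9.png");cv2.imwrite("pics/s9z.png",cv2.resize(V[270:430,80:260],None,fx=3.6,fy=3.6))
```

```text
(no output)
```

View pics/s9z.png

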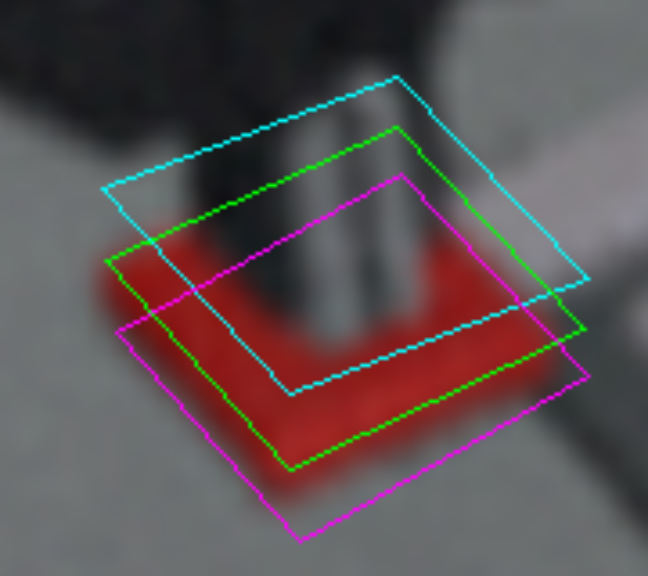

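Run:
```python
from station import arm
from h import *
P=arm.camera_params("scene");S9=arm.grab_frame("scene")
x,y,a=.475,-.0893,-.2645;c,n=np.cos(a),np.sin(a)
out=[]
for S,th in((cv2.imread("pics/s6f.png"),0.),(S9,.35)):
    s=16;V=cv2.resize(S[180:215,245:285],None,fx=s,fy=s,interpolation=cv2.INTER_CUBIC)
    e=.35-th
    for h,col in((6,(0,255,0)),(-4,(255,255,0))):
        X=[(60+u*np.cos(e)-h*np.sin(e),w,90+u*np.sin(e)+h*np.cos(e)) for u,w in((75,-22),(115,-22),(115,22),(75,22))]
        W=np.array([[x+c*q[0]/1e3-n*q[1]/1e3,y+n*q[0]/1e3+c*q[1]/1e3,q[2]/1e3] for q in X])
        cv2.polylines(V,[((proj(P,W)-[245,180]+.5)*s).astype(np.int32)],True,col,1)
    out.append(V[:, :390] if 0 else V)
cv2.imwrite("pics/cmp.png",cv2.resize(np.hstack(out),(800,350)))
```

```text
(no output)
```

View pics/cmp.png

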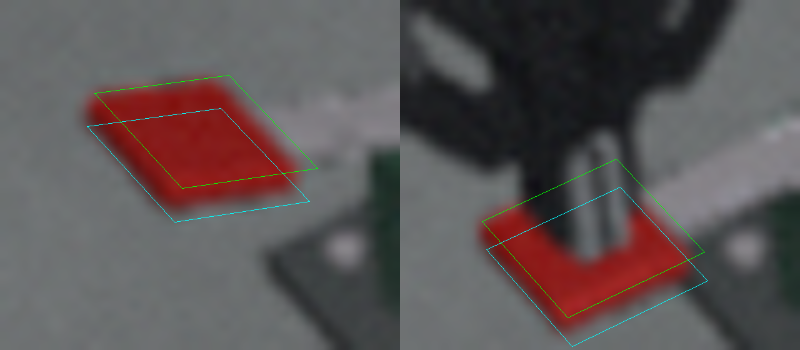

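Run:
```python
from station import arm
s=arm.sense();print(s["tcp_pos"],s["contact_force"],s["qvel"].round(4),s["clock"])
print(arm.close_job())
```

```text
[ 0.62560305 -0.13027866  0.09571353] [ 2.78856667 -0.23702944 10.32805248] [-0.001   0.001  -0.0001 -0.0011  0.0008 -0.0009] 16.875
the job is handed in; nothing more can be done
None
```

I lifted the small brass plate out of the jig, turned it half round and stood it back in the slot with its blue face toward the rubber pad. I let go of it, then pressed the red paddle down to level and handed the job in at 16.9 s with the paddle still held there.

**Plate:** the scene camera showed the blue face toward the clamp. The slot floor took about 15 N as I lowered the plate, so it is fully down. By eye against the first picture it had shifted only about 1–2 mm from where it started, so it is about central; I did not measure this precisely.

**Paddle:** at the end the fingertip was at 95.7 mm, where 96 mm is level, pushing down with about 10.3 N. That is slightly under the stated 11 N or so. The last pictures showed the rubber pad against the blue face.

**Where checks disagreed:**
- The paddle outline drawn over the scene picture was off by about 1–2 pixels. It was off by the same amount with the paddle at rest, so I put it down to calibration rather than the paddle's angle.
- The wrist camera and the fixed cameras differed by about 2–3 mm on where the jig is. On the way down, the plate also brushed one of the posts with about 1.6 N, and I shifted it slightly to clear.

I did not touch the other things on the bench.

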